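Pack the fragile foraging box into the parrot's toy caddy

ROBOT

A 6-joint arm with a two-finger parallel gripper is mounted at the origin on the work surface. World frame = base frame: x ahead of the robot, y to its left, z up, the work surface at z = 0. Lengths are in mm, angles in degrees, forces in N, time in s.
With the tool pointing down it reaches from about 300 to 850 mm from the base axis. Payload 4.2 kg.
Tool frame: the origin (TCP) lies midway between the tips of the shut fingers; the grasp point (between the pads) lies 19 mm behind it; z points along the fingers, y is the line along which they close (so a half turn about z gives the same grasp; the last joint's range is limited). The gripper opens to 91 mm and grips with 3 to 60 N. Pads are 32 mm wide; open, the fingers measure 118 mm over their backs; the gripper's body (76 mm by 178 mm) begins 60 mm behind the grasp point.
Start: joints at [-72.479, 18.312, 89.639, -0, 72.044, -1.146], TCP at [184.042, -544.768, 213.976] pointing down, gripper open.
Joint ranges: [-177.97, 177.97], [-48.28, 115.42], [12.27, 149.76], [-77.06, 257.06], [2.81, 150.46], [-146.56, 146.56]. Speed limits (degrees/s): [147.25, 147.25, 180, 180, 180, 180].

INTERFACE

Orientations are given as [roll, pitch, yaw] about the fixed x, y, z axes, in that order (R = Rz(yaw) Ry(pitch) Rx(roll)).
In Python, from workcell import env gives the robot as it stands.
- The arm moves only by the tool send_rows, never from a script. Its argument "steps" is a list that holds one entry, the list of rows, each a list of 5 numbers: the shift along the tool's x, y, z scaled (see below), then the turn about the tool's z scaled (see below), then the opening, from 0 (shut) to 1 (fully open). In form: [[[dx, dy, dz, yaw, fingers], ...]]. A call has 1 to 5 rows; each row shifts and turns the commanded pose from where the row before left it, along the tool's axes as they then stand; what a row does not reach is not made up. The controller multiplies each number of a shift by 0.04 m and each number of a turn by 0.12 rad. A row lasts 1/12 s, in which the tool goes at most 41.7 mm and 7.16 degrees, less where a joint would pass 70% of its speed; a pose out of reach is approached as far as the arm can. A call with a number of a shift or a turn outside -1 to 1 is refused whole. A call with a gripper value outside its range is refused whole. The fingers move at their own pace and stop on an object; "squeeze" is the grip in N (left out, the last holds). Time passes only in rows, so rows that do not move let the fingers close. It gives the time, the measured TCP pose, the force, the opening and the grip force at its end, in the units of the state.
- env.state(): the state, without advancing time (a new reading comes with each control period).
- env.grab_frame(name): name is "scene" or "top" or "wrist"; returns a dict with "pixels" (384x512x3 uint8, red, green, blue), "depth" (384x512 float32, mm along the optical axis (not along the pixel's ray), 0 where there is no reading), "intrinsics" (3x3 intrinsics, pixels), "cam_to_world" (4x4, takes a point from camera to world coordinates). Camera axes: x right, y down, z forward; pixel columns grow to the right and rows downward; lengths in mm; the calibration is good to about 2 mm. A picture is of the moment at which its call begins.
- env.job_done(): hands the job in; it is judged then, once.
The state is a dict: "time_s": time; "qpos": joint angles; "qvel": joint speeds; "effort": joint torques, N m; "ee_pos": TCP position; "ee_rot": TCP orientation; "force": force on the tool from outside, world axes, zero at the start; "torque": the same for the moment, N m; "gripper_width": finger opening in mm; "gripper_force": force on a finger pad.
Only numpy, scipy, OpenCV 4.12 (cv2) and the standard library are available. Lean on these libraries where they do the work, as an engineer would, in place of code of your own. Each camera call takes 0.05 s, during which the arm holds its last target. There are 200 camera calls.

TASK

First lift the rack's upper tier off by its orange handle and set it flat on the blue mat. Then take the thin red acrylic foraging box out of its bay and pack it, upright and released, on the cork pad in the gap left in the plywood caddy. It cracks easily: grip it with no more than about 10 N, never knock or drop it, and leave the other things where they are; bay and gap leave finger room at different faces, so stand it on the open shelf in between and take it again the other way.

Things in the scene. Friction and masses are not known exactly. Their poses are not given: they have to be found in the camera images.
- rack: Fixed lower tier of a frosted pale-blue rack, 150 (x) x 112 (y) mm. Origin: centre of its underside. Floor 8 mm; walls 6 mm thick, 100 long in y, at x = -72, 0, 72 mm, tops 100 mm above the shelf, make two bays 66 mm wide centred at x = -36 and 36 mm, open to +y and -y but for kerbs 14 mm high at y = +-53 mm. One bay holds the foraging box, the other a pine block.
- tier: Loose upper tier, a frosted tray 166 (x) x 116 (y) mm, 0.32 kg, on the rack's walls. Origin: centre, at the lower edge of its skirts (92 mm above the shelf at the start), which hang 8 mm below its plate outside the rack's outer walls: lift straight up 15 mm first. White rims 28 mm above the origin. Orange handle bar along x: 92 long, 14 wide, from 54 to 72 mm above the origin.
- tier_grip (a point): Point in the middle of the tier's orange handle bar, 60 mm above the tier's origin; x runs along the bar; grip it across, along y.
- forager: Fragile red acrylic foraging box, 60 (x) x 50 (y) x 76 (z, upright) mm, about 0.16 kg, black holes in its sides, white stripe along x on top. Origin: centre of its underside. In the rack its x faces stand 3 mm from the bay's walls: only its y faces (50 mm apart) can be gripped there. Breaks if gripped with much over 10 N, knocked or dropped.
- caddy: Fixed open plywood box, outside 146 (x) x 178 (y) x 60 (high) mm, walls and floor 8 mm. Origin: centre of its underside. Three places in a row at y = -54, 0, 54 mm hold pine block, canister and cork pad, in any order. On the pad the foraging box stands with its 60 mm side along the caddy's x; its y faces then have about 3 mm each side, only its x faces leave room for fingers.
- pad: Fixed cork pad 80 (x) x 50 (y) x 4 mm on the caddy's floor, marking the empty place. Origin: centre of its underside (8 mm above the shelf); its axes are the caddy's.
- long_block: Pine block 98 (x) x 51 (y) x 96 (z) mm standing loose in the caddy, 0.24 kg. Origin: centre of its underside. Stays where it is.
- canister: Blue canister with a white lid, 96 (x) x 51 (y) x 96 (z) mm, standing loose in the caddy, 0.26 kg. Origin: centre of its underside. Stays where it is.
- mat: Fixed blue silicone mat, 200 (x) x 160 (y) x 3 mm, for the tier. Origin: centre of its underside.
- bay_block: Pine block 60 x 50 x 70 mm in the rack's other bay; stays there. Origin: centre of its underside.
- bell: Stainless steel bell, 72 mm across, 72 mm high; leave alone. Origin: centre of its underside.
- dish: Green ceramic treat dish, 104 mm across, 36 mm high; leave alone. Origin: centre of its underside.
- ball: Clear plastic foraging ball on a blue foot, 68 mm across, 72 mm high; leave alone. Origin: centre of its underside.
- foot_toy: Red and yellow dumbbell foot toy, 88 (x) x 44 x 44 mm; leave alone. Origin: centre of its underside.
- loose_block: Pine block 100 (x) x 45 (y) x 45 mm at the back of the shelf; leave alone. Origin: centre of its underside.

How it is judged (in metres and radians):
On the way:
1. the upper tier lies flat on the blue mat, released (horizontal distance between tier and mat below 0.05 m and z of tier in the frame of mat below 0.01 m and angle between tier's own z axis and vertical below 0.06 rad and linear speed of tier below 0.03 m/s and contact force between the fingers and tier below 0.1 N), for 0.2 s.
At the end, for the whole second after the job is handed in: Foraging box upright (0.06 rad) on the cork pad, within 18 mm of its centre, 60 mm side along the caddy's x (0.15 rad), released, at rest; tier flat on the mat within 50 mm of its centre, released; pine block and canister still standing on the caddy floor (all of step 1 and horizontal distance between forager and pad below 0.018 m and z of forager in the frame of pad below 0.008 m and angle between forager's own z axis and vertical below 0.06 rad and angle between the x axis of forager and the x axis of caddy, either way round below 0.15 rad and linear speed of forager below 0.03 m/s and contact force between the fingers and forager below 0.1 N and z of each of long_block, canister in the frame of caddy below 0.014 m and angle between each of long_block, canister's own z axis and vertical below 0.1 rad); the robot touches nothing.
It fails at once if the foraging box is squeezed (more than 25 N in all from the fingers) (contact force between the fingers and forager above 25 N).
It fails at once if the foraging box is knocked or dropped (contact force over 40 N) or tipped over (contact force between forager and anything else above 40 N or angle between forager's own z axis and vertical above 0.8 rad).
It fails at once if the foraging box is let fall into the caddy (faster than 0.3 m/s just above the pad) (horizontal distance between forager and pad below 0.04 m and z of forager in the frame of pad below 0.03 m and linear speed of forager above 0.3 m/s).
It fails at once if the things already in the caddy or in the other bay are shoved (20 mm) (distance of any of long_block, canister, bay_block from where it was at the start of the episode above 0.02 m).
It fails at once if a bystander is disturbed (30 mm) (distance of any of bell, dish, ball, foot_toy, loose_block from where it was at the start of the episode above 0.03 m).
It also fails if it takes over 72 s, if anything falls off the work surface, if the arm or the gripper's body presses on something with over 40 N, if the wrist force passes 120 N, or if a joint passes its speed limit or range.

## Working session

There is one attempt and no reset: what is moved stays moved. The work goes in short steps, Python scripts to look and compute and a tool call to move; the robot and the scene stay as the last step left them, time stands still between calls to the robot, and variables do not carry over. Pictures are saved under pics/ and viewed, at most 10 in all, crops included, and the job is handed in when it is done.

Besides the shell and the picture viewer there is one more tool, called after "Call:" as a command line: name --argument value ..., lists and objects as JSON in quotes. send_rows: Moves the arm, as the interface text tells. Shifts and turns lie within -1 to 1; 1 stands for 0.04 m of shift or 0.12 rad of turn. Its arguments: {"type":"object","properties":{"steps":{"type":"array"},"squeeze":{"type":"number"}},"required":["steps"]}

```bash
mkdir -p pics; cat > h.py <<'E'
import numpy as np, cv2
from workcell import env
def snap(n,save=None):
    f=env.grab_frame(n)
    if save: cv2.imwrite('pics/'+save,f['pixels'][:,:,::-1])
    np.savez('%s.npz'%n,**f)
    return f
def cloud(f):
    K=np.array(f['intrinsics']);T=np.array(f['cam_to_world']);d=f['depth']
    v,u=np.indices(d.shape)
    P=np.stack([(u-K[0,2])/K[0,0]*d,(v-K[1,2])/K[1,1]*d,d],-1)@T[:3,:3].T+T[:3,3]
    P[d==0]=np.nan
    return P
E
python3 - <<'E'
from h import *
for n in('scene','top'):
    f=snap(n,n+'1.png');print(n,np.round(f['cam_to_world'],3).tolist(),f['intrinsics'][0])
print(env.state())
E
```

```text
scene [[-0.872, 0.34, -0.353, 1038.486], [0.49, 0.598, -0.634, 809.522], [-0.004, -0.726, -0.688, 1031.141], [0.0, 0.0, 0.0, 1.0]] [445.88499814   0.         252.21508799]
top [[0.005, -0.985, 0.171, 347.793], [-1.0, -0.005, -0.001, -17.071], [0.002, -0.171, -0.985, 1466.046], [0.0, 0.0, 0.0, 1.0]] [483.65587817   0.         259.55854853]
{'time_s': 0.1, 'qpos': array([-7.24774893e+01,  1.83481788e+01,  8.96991530e+01, -2.36514964e-03,
        7.20440477e+01, -1.14727744e+00]), 'qvel': array([ 0.00998311, -0.00619492, -0.09516279,  0.01529785,  0.14221648,
        0.16763514]), 'effort': array([-6.51718346e-04, -4.13334918e+01, -2.32509685e+01,  7.27043347e-02,
        4.20929608e-02, -7.20211483e-05]), 'ee_pos': array([ 183.90490602, -544.32179636,  213.20412549]), 'ee_rot': array([-1.79908594e+02,  4.18695181e-04,  1.86705194e+01]), 'force': array([-1.03956255,  0.79090977,  0.21069301]), 'torque': array([-0.05145239, -0.00213637,  0.00469652]), 'gripper_force': 0.0, 'gripper_width': 90.88815875175345}
```

View pics/top1.png

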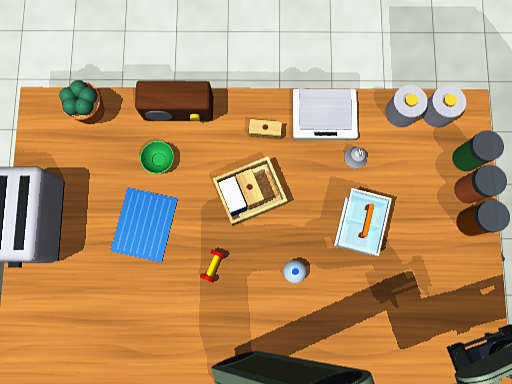

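View pics/scene1.png

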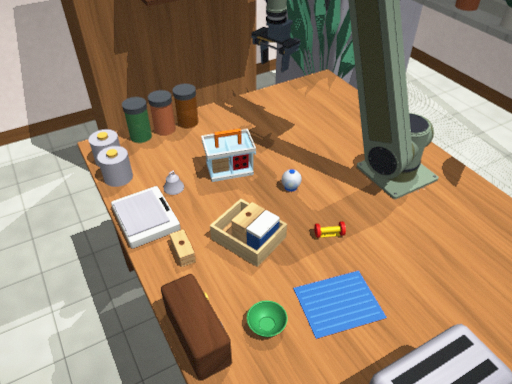

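The top view shows the mat at about (145,225) and the caddy at (250,190), with the canister left, pine block centre and empty pad right. The rack and tier are at (364,221) with the orange handle. In the scene view, the red box is in the rack bay at (240,162). Next I measure these.

```bash
cat >> h.py <<'E'
def load(n): return dict(np.load('%s.npz'%n))
def rect(P,m):
    q=P[m][:,:2].astype(np.float32); r=cv2.minAreaRect(q)
    return np.round(r[0],1),np.round(r[1],1),round(r[2],1),len(q),np.round(np.percentile(P[m][:,2],[5,50,95]),1)
def box(P,u0,u1,v0,v1):
    m=np.zeros(P.shape[:2],bool);m[v0:v1,u0:u1]=1;return m&np.isfinite(P[...,2])
E
python3 - <<'E'
from h import *
f=load('top');P=cloud(f);h=cv2.cvtColor(f['pixels'],cv2.COLOR_RGB2HSV);H,S,V=[h[...,i].astype(int) for i in range(3)];z=P[...,2]
b=box(P,100,190,175,275);print('mat',rect(P,b&(H>95)&(H<125)&(S>120)&(z<15)))
b=box(P,320,405,170,270);print('handle',rect(P,b&(H<18)&(S>150)&(z>140)&(z<180)))
m=b&(z>95)&(z<135);print('tier',rect(P,m))
b=box(P,200,300,145,235);print('caddy>45',rect(P,b&(z>50)&(z<70)),'tall',rect(P,b&(z>85)))
w=b&(z>85)&(S<50);print('can lid',rect(P,w));w=b&(z>85)&(S>70);print('pine',rect(P,w))
w=b&(z<25);print('low',rect(P,w))
print('table z',np.nanmedian(P[300:340,100:180,2]))
s=load('scene');Ps=cloud(s);hs=cv2.cvtColor(s['pixels'],cv2.COLOR_RGB2HSV)
m=box(Ps,195,265,125,185)&(hs[...,1]>150)&((hs[...,0]<4)|(hs[...,0]>174))&(Ps[...,2]<90)
print('red',rect(Ps,m),np.nanmean(Ps[m],0))
hm=box(Ps,195,265,115,150)&(hs[...,1]>150)&(hs[...,0]<18)&(hs[...,0]>3)&(Ps[...,2]>140)
print('handle sc',rect(Ps,hm))
for n,x,(u0,u1,v0,v1) in(('a',f,(190,410,140,270)),):
    cv2.imwrite('pics/a.png',cv2.resize(x['pixels'][v0:v1,u0:u1,::-1],None,fx=3.6,fy=3.6,interpolation=cv2.INTER_CUBIC))
cv2.imwrite('pics/b.png',cv2.resize(s['pixels'][110:280,180:340,::-1],None,fx=3.5,fy=3.5,interpolation=cv2.INTER_CUBIC))
E
```

```text
mat (array([508.2, 332.9]), array([161.9, 198.1]), 78.0, 3396, array([-2.6,  2.5,  7.7]))
handle (array([ 505.7, -312.7]), array([15.7, 90. ]), 75.1, 190, array([153.7, 163. , 167.2]))
tier (array([ 507.1, -313.2]), array([117.6, 167.5]), 75.4, 2315, array([101.1, 106.4, 121.1]))
caddy>45 (array([607.5,  11.2]), array([147.5, 178.2]), 22.9, 669, array([52.5, 59.1, 64.7])) tall (array([596.8,  36.1]), array([ 99.1, 105. ]), 23.0, 1206, array([ 97.6, 103.3, 108.1]))
can lid (array([585.8,  60.9]), array([94.6, 50.7]), 23.0, 578, array([ 98. , 103.4, 108.1]))
pine (array([598.5,  33.2]), array([99.2, 98.6]), 22.0, 621, array([ 97.1, 103.2, 107.9]))
low (array([619.3,  12.8]), array([281.7, 310.6]), 0.3, 6812, array([-5.4,  0.1, 11.4]))
table z -0.5375729406018763
red (array([ 481.2, -277.2]), array([15.8, 52.4]), 76.3, 164, array([18.7, 44. , 70.1])) [ 480.80256388 -279.54486941   44.13408606]
handle sc (array([ 510.2, -309.7]), array([24.8, 88.7]), 70.8, 144, array([146.7, 160.4, 164.9]))
```

View pics/a.png

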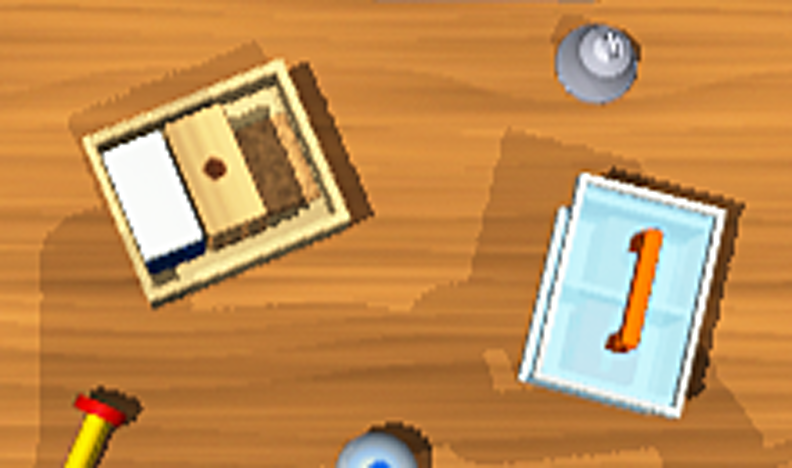

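View pics/b.png

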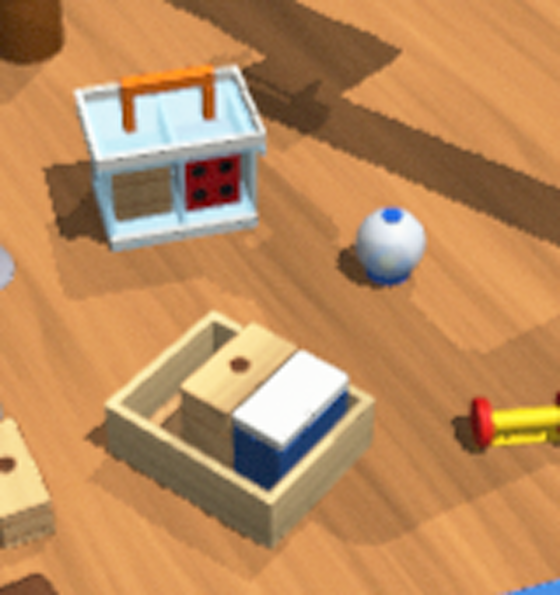

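The crops confirm the layout. The pad is the caddy's −y place, and the red box is in the rack bay nearer the robot. Measured sizes match the given ones: tier 167×117, caddy 147×178, mat 198×162, z values right.

Tool-yaw plan: −15° for the tier and the box, 113° for the caddy.

```bash
cat >> h.py <<'E'
def go(x,y,z,yaw):
    s=env.state();p=s['ee_pos'];y0=s['ee_rot'][2]
    dy=(y0-yaw+180)%360-180
    a=np.radians(yaw);d=np.array([x,y,z])-p
    t=np.array([d[0]*np.cos(a)+d[1]*np.sin(a),d[0]*np.sin(a)-d[1]*np.cos(a),-d[2]])/40
    print('t',round(s['time_s'],2),'pos',np.round(p,1),'rot',np.round(s['ee_rot'],2),'w',round(s['gripper_width'],1),'F',np.round(s['force'],1),round(s['gripper_force'],1))
    print('turn units',round(np.radians(dy)/.12,2),'then shift units',np.round(t,3),'norm',round(np.linalg.norm(t),2))
E
python3 - <<'E'
from h import *
go(506,-313,213,-15)
P=cloud(load('top'))
for n,u,v in(('bell',355,157),('ball',294,272),('toy',212,265),('dish',157,157)):print(n,np.round(P[v,u]))
E
```

```text
t 0.1 pos [ 183.9 -544.3  213.2] rot [-179.91    0.     18.67] w 90.9 F [-1.   0.8  0.2] 0.0
turn units 4.9 then shift units [ 6.281e+00 -7.670e+00  5.000e-03] norm 9.91
bell [ 708. -306.   50.]
ball [ 365. -118.   73.]
toy [385. 120.  31.]
dish [718. 301.   1.]
```

Call:
send_rows --steps '[[[0,0,0,0.98,1],[0,0,0,0.98,1],[0,0,0,0.98,1],[0,0,0,0.98,1],[0,0,0,0.98,1]]]' --squeeze 30

```text
time_s: 0.52
ee_pos: [183.9, -544.5, 213.5]
ee_rot: [-180.0, 0.0, -15.4]
force: [-0.2, 0.9, 0.3]
gripper_width: 91.0
gripper_force: 0.0
```

Call:
send_rows --steps '[[[0.52,-0.64,0,0,1],[0.52,-0.64,0,0,1],[0.52,-0.64,0,0,1],[0.52,-0.64,0,0,1],[0.52,-0.64,0,0,1]]]'

```text
time_s: 0.93
ee_pos: [318.5, -446.9, 213.6]
ee_rot: [-180.0, 0.0, -15.1]
force: [0.6, -0.1, 0.1]
gripper_width: 91.3
gripper_force: 0.0
```

Call:
send_rows --steps '[[[0.52,-0.64,0,0,1],[0.52,-0.64,0,0,1],[0.52,-0.64,0,0,1],[0.52,-0.64,0,0,1],[0.52,-0.64,0,0,1]]]'

```text
time_s: 1.35
ee_pos: [452.2, -350.1, 213.6]
ee_rot: [-180.0, 0.0, -15.0]
force: [0.1, 0.1, -0.4]
gripper_width: 91.4
gripper_force: 0.0
```

Call:
send_rows --steps '[[[0.52,-0.64,0,0,1],[0.52,-0.64,0,0,1],[0,0,0,0,1],[0,0,0,0,1]]]'

```text
time_s: 1.68
ee_pos: [505.5, -311.6, 213.2]
ee_rot: [-180.0, 0.1, -14.8]
force: [-0.2, 0.6, -0.6]
gripper_width: 91.0
gripper_force: 0.0
```

```bash
python3 - <<'E'
from h import *
go(506,-313,137,-15)
f=snap('wrist','w1.png');P=cloud(f);h=cv2.cvtColor(f['pixels'],cv2.COLOR_RGB2HSV)
m=np.isfinite(P[...,2])&(h[...,0]<18)&(h[...,1]>150)&(P[...,2]>150)&(P[...,2]<172)
print(rect(P,m))
E
```

```text
t 1.68 pos [ 505.5 -311.6  213.2] rot [-1.800e+02  9.000e-02 -1.485e+01] w 91.0 F [-0.2  0.6 -0.6] 0.0
turn units 0.02 then shift units [0.022 0.03  1.904] norm 1.9
(array([ 509.7, -313.5]), array([12.1, 85.8]), 75.6, 1953, array([162.2, 163.6, 164.7]))
```

Call:
send_rows --steps '[[[0,0,0.6,0,1],[0.03,0.03,0.6,0,1],[0,0,0.5,0,1],[0,0,0.2,0,1],[0,0,0,0,1]]]'

```text
time_s: 2.15
ee_pos: [503.3, -314.3, 135.9]
ee_rot: [-179.9, 0.3, -15.1]
force: [-0.2, -0.2, 0.4]
gripper_width: 91.0
gripper_force: 0.0
```

Call:
send_rows --steps '[[[0,0,0,0,0],[0,0,0,0,0],[0,0,0,0,0],[0,0,0,0,0],[0,0,0,0,0]]]' --squeeze 35

```text
time_s: 2.57
ee_pos: [505.9, -314.5, 138.9]
ee_rot: [180.0, -0.1, -15.0]
force: [-1.1, -0.4, 0.1]
gripper_width: 61.3
gripper_force: 0.0
```

Call:
send_rows --steps '[[[0,0,0,0,0],[0,0,0,0,0],[0,0,0,0,0],[0,0,0,0,0]]]'

```text
time_s: 2.9
ee_pos: [505.6, -314.2, 138.0]
ee_rot: [180.0, -0.0, -15.0]
force: [0.1, -0.5, 0.4]
gripper_width: 34.1
gripper_force: 0.0
```

Call:
send_rows --steps '[[[0,0,0,0,0],[0,0,0,0,0],[0,0,0,0,0],[0,0,0,0,0],[0,0,0,0,0]]]'

```text
time_s: 3.32
ee_pos: [505.7, -313.9, 137.9]
ee_rot: [-180.0, -0.0, -15.0]
force: [1.4, 2.1, 0.4]
gripper_width: 13.3
gripper_force: 35.0
```

Call:
send_rows --steps '[[[0,0,-0.1,0,0],[0,0,-0.15,0,0],[0,0,-0.2,0,0],[0,0,-0.3,0,0],[0,0,-0.3,0,0]]]'

```text
time_s: 3.73
ee_pos: [505.3, -314.3, 180.6]
ee_rot: [180.0, 0.0, -15.0]
force: [0.2, 0.6, -3.3]
gripper_width: 13.5
gripper_force: 35.0
```

Call:
send_rows --steps '[[[0,0,-0.35,0,0],[0,0,-0.35,-0.35,0],[0,-0.2,0,-0.38,0],[-0.07,-0.4,0,0,0],[-0.1,-0.6,0,0,0]]]'

```text
time_s: 4.15
ee_pos: [507.4, -266.1, 208.1]
ee_rot: [180.0, -0.0, -10.2]
force: [0.3, 0.7, -3.2]
gripper_width: 13.5
gripper_force: 35.0
```

Call:
send_rows --steps '[[[-0.14,-0.8,0,0,0],[-0.14,-0.8,0,0,0],[-0.14,-0.8,0,0,0],[-0.14,-0.8,0,0,0],[-0.14,-0.8,0,0,0]]]'

```text
time_s: 4.57
ee_pos: [506.6, -101.0, 207.8]
ee_rot: [-180.0, 0.1, -10.1]
force: [0.6, 0.0, -4.0]
gripper_width: 13.8
gripper_force: 35.0
```

Call:
send_rows --steps '[[[-0.14,-0.8,0,0,0],[-0.14,-0.8,0,0,0],[-0.14,-0.8,0,0,0],[-0.14,-0.8,0,0,0],[-0.14,-0.8,0,0,0]]]'

```text
time_s: 4.98
ee_pos: [506.6, 61.2, 207.9]
ee_rot: [180.0, 0.1, -10.1]
force: [0.5, 0.1, -4.0]
gripper_width: 13.6
gripper_force: 35.0
```

Call:
send_rows --steps '[[[-0.14,-0.8,0,0,0],[-0.14,-0.8,0,0,0],[-0.14,-0.8,0,0,0],[-0.14,-0.8,0,0,0],[-0.14,-0.8,0,0,0]]]'

```text
time_s: 5.4
ee_pos: [506.7, 223.4, 207.8]
ee_rot: [180.0, 0.1, -10.0]
force: [0.7, -0.8, -3.5]
gripper_width: 13.6
gripper_force: 35.0
```

```bash
python3 - <<'E'
from h import *
go(508,333,60,-10)
print(env.state()['qpos'].round(1))
E
```

```text
t 5.4 pos [506.7 223.4 207.8] rot [ 1.7996e+02  6.0000e-02 -1.0050e+01] w 13.6 F [ 0.7 -0.8 -3.5] 35.0
turn units -0.01 then shift units [-0.444 -2.705  3.695] norm 4.6
[ 22.6  16.7  93.    0.   70.4 122.6]
```

Call:
send_rows --steps '[[[-0.12,-0.75,0,0,0],[-0.12,-0.7,0.2,0,0],[-0.1,-0.55,0.4,0,0],[-0.07,-0.4,0.5,0,0],[-0.04,-0.25,0.6,0,0]]]'

```text
time_s: 5.82
ee_pos: [508.2, 331.8, 140.0]
ee_rot: [-179.9, -0.1, -10.0]
force: [0.5, -0.5, -4.0]
gripper_width: 13.6
gripper_force: 35.0
```

Call:
send_rows --steps '[[[0,0,0.6,0,0],[0,0,0.6,0,0],[0,0,0.4,0,0],[0,0,0.2,0,0],[0,0,0.1,0,0]]]'

```text
time_s: 6.23
ee_pos: [507.4, 328.7, 62.5]
ee_rot: [179.9, 0.1, -10.0]
force: [0.9, -0.2, -3.6]
gripper_width: 13.9
gripper_force: 35.0
```

Call:
send_rows --steps '[[[0,0,0.1,0,0],[0,0,0.05,0,0],[0,0,0,0,0]]]'

```text
time_s: 6.48
ee_pos: [509.2, 329.2, 58.5]
ee_rot: [-180.0, -0.1, -10.0]
force: [0.5, 1.0, -4.1]
gripper_width: 13.8
gripper_force: 35.0
```

Still hanging (force −4 N); about 10 mm more.

Call:
send_rows --steps '[[[0,0,0.1,0,0],[0,0,0.05,0,0],[0,0,0.03,0,0],[0,0,0.02,0,0],[0,0,0,0,0]]]'

```text
time_s: 6.9
ee_pos: [508.9, 328.9, 49.8]
ee_rot: [180.0, 0.0, -10.0]
force: [-0.4, 0.2, -3.2]
gripper_width: 13.9
gripper_force: 35.0
```

Call:
send_rows --steps '[[[0,0,0.03,0,0],[0,0,0,0,0]]]'

```text
time_s: 7.07
ee_pos: [509.2, 329.1, 49.0]
ee_rot: [-180.0, -0.0, -10.0]
force: [0.8, -0.1, -4.1]
gripper_width: 13.4
gripper_force: 35.0
```

Call:
send_rows --steps '[[[0,0,0.03,0,0],[0,0,0.02,0,0],[0,0,0,0,0]]]'

```text
time_s: 7.32
ee_pos: [509.3, 329.1, 48.9]
ee_rot: [-180.0, -0.1, -10.0]
force: [-2.7, -2.3, 8.9]
gripper_width: 13.8
gripper_force: 35.0
```

Call:
send_rows --steps '[[[0,0,0.02,0,0],[0,0,0,0,0]]]'

```text
time_s: 7.48
ee_pos: [509.3, 329.1, 48.9]
ee_rot: [-179.9, -0.1, -10.0]
force: [-4.0, -1.5, 14.1]
gripper_width: 13.5
gripper_force: 35.0
```

Contact made; release and rise.

Call:
send_rows --steps '[[[0,0,-0.04,0,0.6],[0,0,0,0,0.6],[0,0,0,0,0.6],[0,0,0,0,0.6],[0,0,0,0,0.6]]]'

```text
time_s: 7.9
ee_pos: [508.9, 329.0, 47.3]
ee_rot: [180.0, 0.0, -10.0]
force: [0.2, -0.4, -0.2]
gripper_width: 44.4
gripper_force: 0.0
```

Call:
send_rows --steps '[[[0,0,-0.3,0,1],[0,0,-0.6,0,1],[0,0,-0.9,0,1],[0,0,-1,0,1],[0,0,-1,0,1]]]'

```text
time_s: 8.32
ee_pos: [508.4, 328.6, 200.4]
ee_rot: [179.9, 0.1, -10.0]
force: [1.5, 0.2, 0.7]
gripper_width: 77.4
gripper_force: 0.0
```

```bash
python3 - <<'E'
from h import *
go(471.5,-303.5,200,-15)
f=snap('top');P=cloud(f);h=cv2.cvtColor(f['pixels'],cv2.COLOR_RGB2HSV);H,S,V=[h[...,i].astype(int) for i in range(3)];z=P[...,2]
b=box(P,320,405,170,270)
m=b&(S>150)&((H<5)|(H>174))&(z>60)&(z<110);print('red',rect(P,m))
print('rack',rect(P,b&(z>88)&(z<112)))
b=box(P,95,195,170,280);print('tier',rect(P,b&(S<120)&(z>5)&(z<40)),)
cv2.imwrite('pics/c.png',np.hstack([cv2.resize(f['pixels'][170:270,u:u+100,::-1],None,fx=4,fy=4,interpolation=cv2.INTER_CUBIC) for u in(100,315)]))
E
```

```text
t 8.32 pos [508.4 328.6 200.4] rot [ 1.7992e+02  8.0000e-02 -1.0000e+01] w 77.4 F [1.5 0.2 0.7] 0.0
turn units 0.73 then shift units [3.1980e+00 1.5504e+01 1.0000e-02] norm 15.83
red (array([ 471.8, -303.2]), array([51.4, 58.8]), 76.5, 326, array([73.8, 82.9, 88.4]))
rack (array([ 506.4, -314.2]), array([101.2, 151.4]), 74.8, 321, array([ 88.9,  98.7, 103.9]))
tier (array([535.3, 336.2]), array([145.7, 266.7]), 82.5, 1035, array([11.1, 17.6, 33.1]))
```

View pics/c.png

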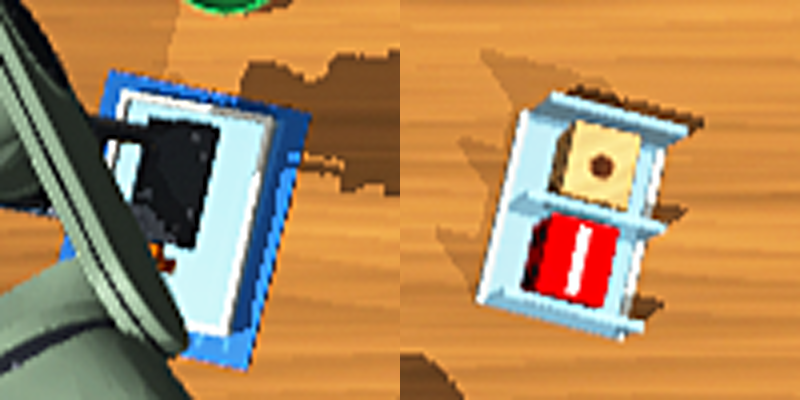

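The tier sits within the mat, and the red box (crop at about (570,260)) measures 51×59 at (472,−303), as predicted. I go back above it.

Call:
send_rows --steps '[[[0,0,0,0.36,1],[0,0,0,0.37,1],[0.16,0.78,0,0,1],[0.16,0.78,0,0,1],[0.16,0.78,0,0,1]]]'

```text
time_s: 8.78
ee_pos: [502.9, 232.8, 198.8]
ee_rot: [180.0, 0.0, -14.9]
force: [0.3, -0.1, -0.7]
gripper_width: 91.1
gripper_force: 0.0
```

Call:
send_rows --steps '[[[0.16,0.78,0,0,1],[0.16,0.78,0,0,1],[0.16,0.78,0,0,1],[0.16,0.78,0,0,1],[0.16,0.78,0,0,1]]]'

```text
time_s: 9.2
ee_pos: [493.3, 73.2, 199.2]
ee_rot: [180.0, -0.0, -15.0]
force: [0.9, 0.3, -0.0]
gripper_width: 91.5
gripper_force: 0.0
```

Call:
send_rows --steps '[[[0.16,0.78,0,0,1],[0.16,0.78,0,0,1],[0.16,0.78,0,0,1],[0.16,0.78,0,0,1],[0.16,0.78,0,0,1]]]'

```text
time_s: 9.62
ee_pos: [483.8, -85.8, 199.2]
ee_rot: [180.0, -0.0, -15.0]
force: [0.4, -0.3, -0.5]
gripper_width: 91.2
gripper_force: 0.0
```

Call:
send_rows --steps '[[[0.16,0.78,0,0,1],[0.16,0.78,0,0,1],[0.16,0.78,0,0,1],[0.16,0.78,0,0,1],[0.16,0.78,0,0,1]]]'

```text
time_s: 10.03
ee_pos: [474.3, -244.9, 199.2]
ee_rot: [-180.0, 0.0, -15.0]
force: [0.1, 0.1, 0.0]
gripper_width: 91.3
gripper_force: 0.0
```

Call:
send_rows --steps '[[[0.16,0.78,0,0,1],[0.1,0.5,0,0,1],[0,0,0,0,1],[0,0,0,0,1]]]'

```text
time_s: 10.37
ee_pos: [471.0, -296.0, 198.8]
ee_rot: [-180.0, 0.1, -15.1]
force: [-0.7, 0.3, 0.4]
gripper_width: 91.3
gripper_force: 0.0
```

```bash
cat > red.py <<'E'
from h import *
def red(n,zl,zh):
    f=snap(n,n+'_r.png');P=cloud(f);h=cv2.cvtColor(f['pixels'],cv2.COLOR_RGB2HSV);H,S,V=[h[...,i].astype(int) for i in range(3)];z=P[...,2]
    m=np.isfinite(z)&(S>130)&(V>60)&((H<5)|(H>174))&(z>zl)&(z<zh);m=cv2.erode(m.astype('uint8'),np.ones((2,2)))>0
    print(n,'red',rect(P,m)); v,u=np.nonzero(m);print('px',u.min(),u.max(),v.min(),v.max())
E
python3 - <<'E'
from red import *
red('wrist',78,92)
go(471.7,-303.3,50,-15)
E
```

```text
wrist red (array([ 471.1, -304.1]), array([48.2, 57.8]), 76.1, 2438, array([82.6, 83.7, 84.9]))
px 233 285 155 216
t 10.42 pos [ 471.2 -295.   199. ] rot [-1.7995e+02  6.0000e-02 -1.5060e+01] w 91.3 F [-0.1 -0.1  0. ] 0.0
turn units -0.01 then shift units [0.067 0.197 3.725] norm 3.73
```

View pics/wrist_r.png

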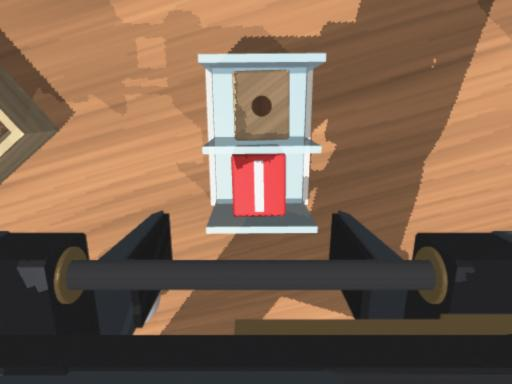

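The wrist view shows the red box at (233–285, 155–216), squared up in its bay with finger room on both y faces. I centre over it and descend.

Call:
send_rows --steps '[[[0.07,0.2,0,0,1],[0,0,0.5,0,1],[0,0,0.7,0,1],[0,0,0.7,0,1],[0,0,0.6,0,1]]]' --squeeze 8

```text
time_s: 10.83
ee_pos: [472.0, -302.8, 98.3]
ee_rot: [-180.0, 0.0, -14.9]
force: [0.9, 0.8, -1.1]
gripper_width: 91.3
gripper_force: 0.0
```

Call:
send_rows --steps '[[[0,0,0.6,0,1],[0,0,0.4,0,1],[0,0,0.25,0,1],[0,0,0,0,1],[0,0,0,0,1]]]'

```text
time_s: 11.25
ee_pos: [472.5, -303.6, 49.8]
ee_rot: [180.0, -0.0, -15.0]
force: [-0.2, 0.7, 0.8]
gripper_width: 91.2
gripper_force: 0.0
```

Call:
send_rows --steps '[[[0,0,0,0,0.62],[0,0,0,0,0.62],[0,0,0,0,0.62],[0,0,0,0,0.62],[0,0,0,0,0.62]]]'

```text
time_s: 11.67
ee_pos: [472.3, -304.1, 50.1]
ee_rot: [180.0, -0.1, -15.0]
force: [0.8, 0.3, -0.6]
gripper_width: 60.5
gripper_force: 0.0
```

Call:
send_rows --steps '[[[0,0,0,0,0.58],[0,0,0,0,0.54],[0,0,0,0,0.5],[0,0,0,0,0.46],[0,0,0,0,0.4]]]'

```text
time_s: 12.08
ee_pos: [472.0, -304.0, 49.7]
ee_rot: [180.0, -0.0, -15.0]
force: [-0.3, -0.1, 2.1]
gripper_width: 50.6
gripper_force: 7.9
```

Call:
send_rows --steps '[[[0,0,0,0,0.4],[0,0,-0.05,0,0.4],[0,0,-0.1,0,0.4],[0,0,-0.2,0,0.4],[0,0,-0.3,0,0.4]]]'

```text
time_s: 12.5
ee_pos: [471.3, -303.4, 75.2]
ee_rot: [-180.0, 0.1, -15.0]
force: [-0.7, -0.7, -1.4]
gripper_width: 50.5
gripper_force: 7.9
```

Call:
send_rows --steps '[[[0,0,-0.4,0,0.4],[0,0,-0.5,0,0.4],[0,0,-0.5,0,0.4],[0,0,-0.5,0,0.4],[0,0,-0.3,0,0.4]]]'

```text
time_s: 12.92
ee_pos: [472.8, -304.4, 166.4]
ee_rot: [179.9, -0.2, -15.0]
force: [0.8, -0.0, -1.7]
gripper_width: 50.8
gripper_force: 7.9
```

Call:
send_rows --steps '[[[-0.06,-0.25,0,0,0.4],[-0.12,-0.6,0,0,0.4],[-0.14,-0.7,0,0,0.4],[-0.14,-0.7,0,0,0.4],[-0.14,-0.6,0,0,0.4]]]'

```text
time_s: 13.33
ee_pos: [477.5, -185.1, 162.7]
ee_rot: [-179.9, 0.1, -15.0]
force: [-0.1, -0.1, -1.3]
gripper_width: 50.3
gripper_force: 7.9
```

Call:
send_rows --steps '[[[-0.1,-0.45,0,0,0.4],[-0.04,-0.23,0,-0.4,0.4],[0,0,0,-0.75,0.4],[0,0,0,-0.75,0.4],[0,0,0.1,-0.75,0.4]]]'

```text
time_s: 13.75
ee_pos: [479.7, -158.6, 159.4]
ee_rot: [-180.0, 0.0, 3.5]
force: [0.1, -0.6, -1.5]
gripper_width: 50.3
gripper_force: 7.9
```

Call:
send_rows --steps '[[[0,0,0.3,-0.75,0.4],[0,0,0.4,-0.75,0.4],[0,0,0.4,-0.75,0.4],[0,0,0.4,-0.4,0.4],[0,0,0.4,-0.23,0.4]]]'

```text
time_s: 14.17
ee_pos: [479.1, -158.8, 82.2]
ee_rot: [-179.9, 0.1, 23.1]
force: [-0.2, -0.9, -2.2]
gripper_width: 50.1
gripper_force: 7.9
```

```bash
python3 - <<'E'
from red import *
go(480,-160,42,23)
red('scene',0,200)
s=load('scene');P=cloud(s);m=box(P,0,511,0,383)
E
```

```text
t 14.17 pos [ 479.1 -158.8   82.2] rot [-1.7993e+02  6.0000e-02  2.3130e+01] w 50.1 F [-0.2 -0.9 -2.2] 7.9
turn units 0.02 then shift units [0.01  0.036 1.006] norm 1.01
scene red (array([441.7,  -3.3]), array([ 77.7, 358. ]), 20.9, 305, array([ 26.4,  76.7, 116.9]))
px 248 344 160 236
```

Call:
send_rows --steps '[[[0,0,0.35,0,0.4],[0,0,0.25,0,0.4],[0,0,0.15,0,0.4],[0,0,0.08,0,0.4],[0,0,0,0,0.4]]]'

```text
time_s: 14.63
ee_pos: [479.6, -159.6, 49.9]
ee_rot: [-180.0, 0.1, 23.0]
force: [-0.1, -0.4, -2.0]
gripper_width: 50.5
gripper_force: 7.9
```

Call:
send_rows --steps '[[[0,0,0.05,0,0.4],[0,0,0.03,0,0.4],[0,0,0.03,0,0.4],[0,0,0,0,0.4]]]'

```text
time_s: 14.97
ee_pos: [480.1, -159.9, 46.1]
ee_rot: [180.0, -0.0, 23.0]
force: [0.1, 0.0, -1.4]
gripper_width: 50.4
gripper_force: 7.9
```

Call:
send_rows --steps '[[[0,0,0.03,0,0.4],[0,0,0.03,0,0.4],[0,0,0.02,0,0.4],[0,0,0,0,0.4]]]'

```text
time_s: 15.3
ee_pos: [479.9, -159.8, 42.6]
ee_rot: [-180.0, 0.0, 23.0]
force: [0.4, -1.0, -1.8]
gripper_width: 50.5
gripper_force: 7.9
```

Call:
send_rows --steps '[[[0,0,0.02,0,0.4],[0,0,0,0,0.4]]]'

```text
time_s: 15.47
ee_pos: [480.0, -159.9, 41.8]
ee_rot: [-180.0, 0.0, 23.0]
force: [-0.4, -0.8, -2.2]
gripper_width: 50.2
gripper_force: 7.9
```

Call:
send_rows --steps '[[[0,0,0.02,0,0.4],[0,0,0,0,0.4]]]'

```text
time_s: 15.63
ee_pos: [480.1, -159.9, 41.7]
ee_rot: [180.0, -0.0, 23.0]
force: [-1.3, 1.1, 3.6]
gripper_width: 50.5
gripper_force: 7.9
```

Call:
send_rows --steps '[[[0,0,0.02,0,0.4],[0,0,0,0,0.4]]]'

```text
time_s: 15.8
ee_pos: [480.2, -159.9, 41.5]
ee_rot: [180.0, -0.0, 23.0]
force: [-2.0, 0.3, 8.7]
gripper_width: 50.2
gripper_force: 8.0
```

Standing on the shelf. I release, rise, and turn the gripper 90° (−13.1 units).

Call:
send_rows --steps '[[[0,0,-0.03,0,0.7],[0,0,0,0,0.8],[0,0,0,0,1],[0,0,0,0,1],[0,0,0,0,1]]]'

```text
time_s: 16.22
ee_pos: [480.0, -159.9, 41.4]
ee_rot: [-180.0, 0.0, 23.0]
force: [-0.7, -0.2, -0.6]
gripper_width: 80.5
gripper_force: 0.0
```

Call:
send_rows --steps '[[[0,0,-0.3,0,1],[0,0,-0.6,0,1],[0,0,-0.8,0,1],[0,0,-0.8,0,1],[0,0,-0.6,-0.3,1]]]'

```text
time_s: 16.63
ee_pos: [480.7, -160.1, 167.9]
ee_rot: [179.9, -0.1, 25.1]
force: [1.0, 0.9, -0.4]
gripper_width: 91.2
gripper_force: 0.0
```

Call:
send_rows --steps '[[[0,0,-0.4,-0.8,1],[0,0,0,-1,1],[0,0,0,-1,1],[0,0,0,-1,1],[0,0,0,-1,1]]]'

```text
time_s: 17.05
ee_pos: [480.0, -159.8, 181.5]
ee_rot: [180.0, 0.0, 58.4]
force: [0.4, 0.2, 0.4]
gripper_width: 91.3
gripper_force: 0.0
```

Call:
send_rows --steps '[[[0,0,0,-1,1],[0,0,0,-1,1],[0,0,0,-1,1],[0,0,0,-1,1],[0,0,0,-1,1]]]'

```text
time_s: 17.47
ee_pos: [479.9, -159.8, 181.3]
ee_rot: [-180.0, -0.0, 92.8]
force: [-0.9, 0.3, 0.3]
gripper_width: 91.3
gripper_force: 0.0
```

Call:
send_rows --steps '[[[0,0,0,-1,1],[0,0,0,-1,1],[0,0,0,-1,1],[0,0,0,0,1],[0,0,0,0,1]]]'

```text
time_s: 17.88
ee_pos: [480.0, -159.8, 181.4]
ee_rot: [-180.0, -0.0, 112.9]
force: [0.3, -1.1, 0.3]
gripper_width: 91.3
gripper_force: 0.0
```

```bash
python3 - <<'E'
from red import *
red('wrist',66,84)
go(480,-160,45,113)
E
```

```text
wrist red (array([ 480. , -159.1]), array([57.9, 49.6]), 24.2, 2818, array([74.3, 75.6, 76.7]))
px 218 283 164 217
t 17.93 pos [ 480.  -159.8  181.4] rot [-1.7999e+02 -1.0000e-02  1.1290e+02] w 91.2 F [-0.6  0.3 -0.2] 0.0
turn units -0.01 then shift units [-4.00e-03 -1.00e-03  3.41e+00] norm 3.41
```

View pics/wrist_r.png

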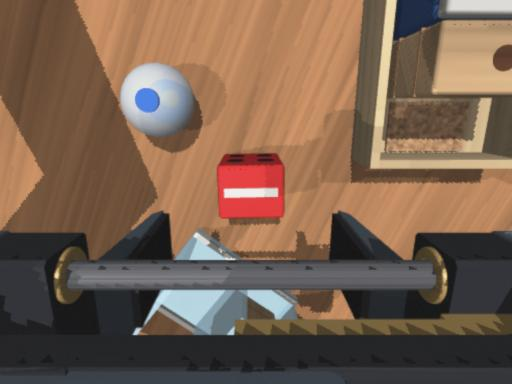

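The wrist view shows the box upright at (218–283, 164–217), with its stripe along the closing line, centred and with room on its x faces. Descend and grip.

Call:
send_rows --steps '[[[0,0,0.4,0,1],[0,0,0.7,0,1],[0,0,0.7,0,1],[0,0,0.7,0,1],[0,0,0.5,0,1]]]' --squeeze 8

```text
time_s: 18.35
ee_pos: [479.0, -159.5, 59.5]
ee_rot: [-179.9, -0.1, 112.9]
force: [0.5, -0.1, 0.3]
gripper_width: 91.3
gripper_force: 0.0
```

Call:
send_rows --steps '[[[0,0,0.3,0,1],[0,0,0.1,0,1],[0,0,0,0,0.74],[0,0,0,0,0.74],[0,0,0,0,0.74]]]'

```text
time_s: 18.77
ee_pos: [480.9, -160.2, 46.6]
ee_rot: [179.9, 0.1, 113.0]
force: [-0.1, 0.6, -0.2]
gripper_width: 73.9
gripper_force: 0.0
```

Call:
send_rows --steps '[[[0,0,0,0,0.7],[0,0,0,0,0.66],[0,0,0,0,0.62],[0,0,0,0,0.58],[0,0,0,0,0.5]]]'

```text
time_s: 19.18
ee_pos: [480.5, -160.0, 46.3]
ee_rot: [179.9, 0.1, 113.1]
force: [-1.6, 0.0, 6.5]
gripper_width: 60.5
gripper_force: 8.0
```

Call:
send_rows --steps '[[[0,0,0,0,0.5],[0,0,0,0,0.5]]]'

```text
time_s: 19.35
ee_pos: [480.5, -160.1, 46.3]
ee_rot: [179.9, 0.1, 113.1]
force: [-0.1, -0.3, 4.2]
gripper_width: 60.6
gripper_force: 8.0
```

Call:
send_rows --steps '[[[0,0,-0.05,0,0.5],[0,0,-0.1,0,0.5],[0,0,-0.3,0,0.5],[0,0,-0.5,0,0.5],[0,0,-0.6,0,0.5]]]'

```text
time_s: 19.77
ee_pos: [478.6, -159.3, 106.9]
ee_rot: [-179.8, -0.2, 113.1]
force: [0.5, -0.3, -1.2]
gripper_width: 60.0
gripper_force: 8.0
```

Call:
send_rows --steps '[[[0,0,-0.6,0,0.5],[0,0,-0.6,0,0.5],[0,0,-0.5,0,0.5],[0,0,-0.3,0,0.5],[0,0,0,0,0.5]]]'

```text
time_s: 20.18
ee_pos: [481.4, -160.3, 190.2]
ee_rot: [179.8, 0.2, 113.1]
force: [0.4, -0.4, -2.1]
gripper_width: 59.9
gripper_force: 8.0
```

```bash
python3 - <<'E'
from h import *
go(657.5,-107.5,190,112.9)
E
```

```text
t 20.18 pos [ 481.4 -160.3  190.2] rot [179.77   0.22 113.06] w 59.9 F [ 0.4 -0.4 -2.1] 8.0
turn units 0.02 then shift units [-0.496  4.569  0.005] norm 4.6
```

Call:
send_rows --steps '[[[-0.03,0.25,0,0,0.5],[-0.06,0.55,0,0,0.5],[-0.08,0.7,0,0,0.5],[-0.08,0.8,0,0,0.5],[-0.08,0.8,0,0,0.5]]]'

```text
time_s: 20.6
ee_pos: [600.1, -122.5, 185.5]
ee_rot: [-179.9, -0.1, 113.0]
force: [-0.2, 0.5, -2.4]
gripper_width: 60.5
gripper_force: 8.0
```

Call:
send_rows --steps '[[[-0.08,0.7,0,0,0.5],[-0.05,0.5,0,0,0.5],[-0.04,0.25,0,0,0.5],[0,0,0,0,0.5],[0,0,0,0,0.5]]]'

```text
time_s: 21.02
ee_pos: [654.4, -106.8, 185.8]
ee_rot: [-179.8, -0.1, 113.1]
force: [0.8, -0.4, -2.0]
gripper_width: 60.2
gripper_force: 8.0
```

```bash
python3 - <<'E'
from h import *
f=snap('wrist','w3.png');P=cloud(f);s=env.state();print(s['ee_pos'],s['ee_rot'])
# caddy frame
a=np.radians(22.9);c=np.array([607.5,11.2]);R=np.array([[np.cos(a),np.sin(a)],[-np.sin(a),np.cos(a)]])
q=(P[...,:2]-c)@R.T;z=P[...,2]
h=cv2.cvtColor(f['pixels'],cv2.COLOR_RGB2HSV);red=(h[...,1]>130)&((h[...,0]<5)|(h[...,0]>174))
fin=np.isfinite(z)&~red
for x0 in range(-50,51,20):
    x=fin&(abs(q[...,0]-x0)<10)
    w=x&(abs(z-60)<4)&(q[...,1]>-95)&(q[...,1]<-72); p=x&(abs(z-104)<4)&(q[...,1]>-40)&(q[...,1]<30)
    k=x&(z<20)&(q[...,1]>-95)&(q[...,1]<-20)
    g=lambda m:np.round(np.percentile(q[m][:,1],[1,99]),1).tolist()+[int(m.sum())] if m.sum()>20 else None
    print(x0,'wall y',g(w),'pine y',g(p),'low y',g(k))
w=fin&(abs(z-60)<4)&(abs(q[...,1])<90)
for y0 in range(-80,-20,15):
    m=w&(abs(q[...,1]-y0)<7)
    for sg in(-1,1):
        mm=m&(q[...,0]*sg>55)
        if mm.sum()>20:print('y',y0,'end wall x',np.round(np.percentile(q[mm][:,0],[1,99]),1))
E
```

```text
[ 653.98195831 -107.12388201  186.41055738] [-1.79837068e+02 -7.47495894e-02  1.13055513e+02]
-50 wall y [-88.8, -80.7, 206] pine y [-24.9, 19.6, 832] low y [-80.8, -21.9, 1076]
-30 wall y [-88.8, -80.8, 203] pine y [-24.9, 19.6, 1913] low y [-80.8, -25.3, 1072]
-10 wall y [-88.7, -81.2, 188] pine y [-24.9, 19.6, 1915] low y [-80.8, -25.3, 1062]
10 wall y [-88.6, -81.1, 198] pine y [-24.8, 19.7, 1908] low y [-80.8, -25.3, 1092]
30 wall y [-88.5, -81.0, 198] pine y [-25.3, 19.7, 1933] low y [-80.8, -25.3, 1071]
50 wall y [-88.5, -81.0, 193] pine y [-24.7, 19.9, 768] low y [-80.8, -22.0, 1101]
y -80 end wall x [-73.2 -55.2]
y -80 end wall x [55.2 72.6]
y -65 end wall x [-73.2 -65.2]
y -65 end wall x [64.4 72.5]
y -50 end wall x [-73.2 -65.1]
y -50 end wall x [64.5 72.7]
y -35 end wall x [-73.2 -65.1]
y -35 end wall x [64.3 72.6]
```

View pics/w3.png

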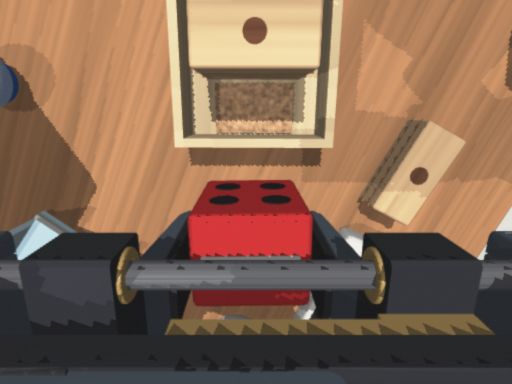

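The wrist view (pad at (255,105), box held level below it) and its cloud confirm the gap: y from −80.9 to −25.2 in the caddy frame, yaw about 23°. The TCP target is (628.0, −38.1).

```bash
python3 - <<'E'
from h import *
go(628,-38.1,165,113)
E
```

```text
t 21.07 pos [ 654.  -107.1  186.4] rot [-1.7984e+02 -7.0000e-02  1.1306e+02] w 60.0 F [ 0.  -1.4 -2.4] 8.0
turn units 0.01 then shift units [1.842 0.076 0.535] norm 1.92
```

Call:
send_rows --steps '[[[0.2,0.01,0,0,0.5],[0.4,0.02,0,0,0.5],[0.5,0.02,0,0,0.5],[0.4,0.02,0,0,0.5],[0.24,0.01,0,0,0.5]]]'

```text
time_s: 21.48
ee_pos: [629.3, -39.3, 188.2]
ee_rot: [180.0, -0.0, 113.1]
force: [-0.6, -0.1, -2.5]
gripper_width: 60.5
gripper_force: 8.0
```

Call:
send_rows --steps '[[[0.1,0,0.1,0,0.5],[0,0,0.2,0,0.5],[0,0,0.1,0,0.5],[0,0,0,0,0.5],[0,0,0,0,0.5]]]'

```text
time_s: 21.9
ee_pos: [629.3, -38.6, 170.7]
ee_rot: [-179.9, -0.0, 113.0]
force: [-0.7, 0.5, -1.2]
gripper_width: 60.3
gripper_force: 8.0
```

```bash
python3 - <<'E'
from h import *
go(628,-38.1,58.3,113)
E
```

```text
t 21.9 pos [629.3 -38.6 170.7] rot [-1.7993e+02 -2.0000e-02  1.1303e+02] w 60.3 F [-0.7  0.5 -1.2] 8.0
turn units 0.0 then shift units [ 0.025 -0.026  2.809] norm 2.81
```

Call:
send_rows --steps '[[[0.02,-0.02,0.1,0,0.5],[0,0,0.1,0,0.5],[0,0,0,0,0.5],[0,0,0,0,0.5],[0,0,0,0,0.5]]]'

```text
time_s: 22.32
ee_pos: [628.5, -37.7, 163.5]
ee_rot: [180.0, 0.0, 113.1]
force: [-0.0, 1.0, -1.3]
gripper_width: 60.1
gripper_force: 8.0
```

```bash
python3 - <<'E'
from h import *
go(628,-38.1,58.3,113)
E
```

```text
t 22.32 pos [628.5 -37.7 163.5] rot [1.8000e+02 1.0000e-02 1.1306e+02] w 60.1 F [-0.   1.  -1.3] 8.0
turn units 0.01 then shift units [-0.005 -0.015  2.63 ] norm 2.63
```

Within 0.3 mm across the gap. I lower gently.

Call:
send_rows --steps '[[[0,-0.01,0.1,0,0.5],[0,0,0.15,0,0.5],[0,0,0.15,0,0.5],[0,0,0.15,0,0.5],[0,0,0.1,0,0.5]]]'

```text
time_s: 22.73
ee_pos: [627.5, -37.7, 136.2]
ee_rot: [-179.9, -0.0, 113.1]
force: [0.2, -0.0, -2.1]
gripper_width: 60.3
gripper_force: 8.0
```

Call:
send_rows --steps '[[[0,0,0.1,0,0.5],[0,0,0.1,0,0.5],[0,0,0.1,0,0.5],[0,0,0.1,0,0.5],[0,0,0,0,0.5]]]'

```text
time_s: 23.15
ee_pos: [627.5, -37.7, 120.6]
ee_rot: [-179.9, -0.0, 113.1]
force: [-1.3, 1.1, -1.5]
gripper_width: 60.6
gripper_force: 8.0
```

Call:
send_rows --steps '[[[-0.01,0,0.1,0,0.5],[0,0,0.1,0,0.5],[0,0,0.1,0,0.5],[0,0,0.1,0,0.5],[0,0,0.1,0,0.5]]]'

```text
time_s: 23.57
ee_pos: [628.1, -38.1, 101.1]
ee_rot: [-180.0, 0.0, 113.1]
force: [0.4, 0.0, -1.2]
gripper_width: 60.0
gripper_force: 8.0
```

Call:
send_rows --steps '[[[0,0,0.1,0,0.5],[0,0,0.1,0,0.5],[0,0,0.1,0,0.5],[0,0,0.1,0,0.5],[0,0,0.1,0,0.5]]]'

```text
time_s: 23.98
ee_pos: [628.2, -38.1, 81.1]
ee_rot: [-180.0, 0.0, 113.1]
force: [0.2, 0.2, -1.6]
gripper_width: 60.2
gripper_force: 8.0
```

Call:
send_rows --steps '[[[0,0,0.1,0,0.5],[0,0,0.1,0,0.5],[0,0,0.05,0,0.5],[0,0,0,0,0.5]]]'

```text
time_s: 24.32
ee_pos: [627.8, -38.1, 70.9]
ee_rot: [-179.9, -0.0, 113.1]
force: [-0.3, -0.4, -1.5]
gripper_width: 60.5
gripper_force: 8.0
```

12.6 mm to go.

Call:
send_rows --steps '[[[0,0,0.08,0,0.5],[0,0,0.08,0,0.5],[0,0,0.06,0,0.5],[0,0,0.04,0,0.5],[0,0,0,0,0.5]]]'

```text
time_s: 24.73
ee_pos: [627.9, -38.1, 60.6]
ee_rot: [-180.0, -0.0, 113.1]
force: [0.3, -0.1, -2.3]
gripper_width: 60.1
gripper_force: 8.0
```

Call:
send_rows --steps '[[[0,0,0.02,0,0.5],[0,0,0.02,0,0.5],[0,0,0,0,0.5]]]'

```text
time_s: 24.98
ee_pos: [628.1, -38.1, 59.5]
ee_rot: [-180.0, 0.0, 113.1]
force: [1.0, -0.0, -1.7]
gripper_width: 60.3
gripper_force: 8.0
```

Call:
send_rows --steps '[[[0,0,0.02,0,0.5],[0,0,0,0,0.5]]]'

```text
time_s: 25.15
ee_pos: [628.1, -38.1, 58.7]
ee_rot: [-180.0, 0.0, 113.1]
force: [0.5, 0.8, -2.1]
gripper_width: 60.1
gripper_force: 8.0
```

Call:
send_rows --steps '[[[0,0,0.02,0,0.5],[0,0,0,0,0.5]]]'

```text
time_s: 25.32
ee_pos: [628.2, -38.1, 58.4]
ee_rot: [180.0, 0.0, 113.1]
force: [-1.5, -0.4, 1.2]
gripper_width: 60.7
gripper_force: 8.0
```

Touching the pad; release (fingers to about 76 mm) and rise.

Call:
send_rows --steps '[[[0,0,0,0,0.7],[0,0,0,0,0.76],[0,0,0,0,0.82],[0,0,0,0,0.82],[0,0,0,0,0.82]]]'

```text
time_s: 25.73
ee_pos: [628.3, -38.1, 58.0]
ee_rot: [180.0, 0.0, 113.1]
force: [-0.1, -0.2, -0.4]
gripper_width: 74.6
gripper_force: 0.0
```

Call:
send_rows --steps '[[[0,0,-0.2,0,0.82],[0,0,-0.4,0,0.82],[0,0,-0.5,0,0.82],[0,0,-0.6,0,0.82],[0,0,-0.7,0,0.82]]]'

```text
time_s: 26.15
ee_pos: [627.4, -38.0, 154.5]
ee_rot: [-179.9, -0.0, 113.1]
force: [1.0, 0.1, 0.8]
gripper_width: 74.7
gripper_force: 0.0
```

Call:
send_rows --steps '[[[0,0,-0.7,0,0.82],[0,0,-0.5,0,0.82],[0,0,-0.2,0,0.82],[0,0,0,0,0.82],[0,0,0,0,0.82]]]'

```text
time_s: 26.57
ee_pos: [627.8, -38.1, 209.5]
ee_rot: [-180.0, -0.0, 113.1]
force: [-0.2, 0.1, -0.9]
gripper_width: 74.7
gripper_force: 0.0
```

```bash
python3 - <<'E'
from red import *
go(628.2,-38.1,58.4,113)
red('wrist',70,100)
f=snap('top','t2.png');P=cloud(f);h=cv2.cvtColor(f['pixels'],cv2.COLOR_RGB2HSV);z=P[...,2]
b=box(P,110,185,185,265);print('tier',rect(P,b&(h[...,1]<110)&(z>22)&(z<40)))
E
```

```text
t 26.57 pos [627.8 -38.1 209.5] rot [-1.7997e+02 -1.0000e-02  1.1307e+02] w 74.7 F [-0.2  0.1 -0.9] 0.0
turn units 0.01 then shift units [-0.004  0.01   3.777] norm 3.78
wrist red (array([628.3, -37.4]), array([58.2, 47.8]), 23.7, 2400, array([86.5, 87.6, 88.8]))
px 220 282 163 212
tier (array([510.3, 328.9]), array([118.4, 166.2]), 79.9, 471, array([22.5, 29. , 35.1]))
```

View pics/wrist_r.png

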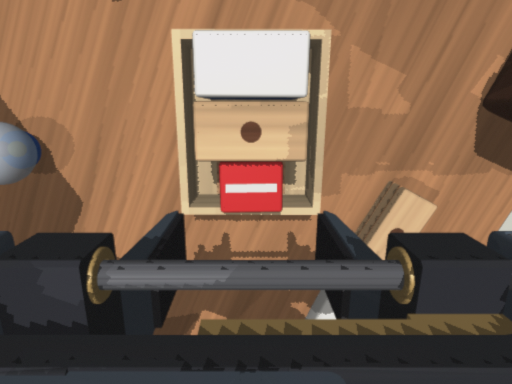

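The box stands in the gap at (220–282, 163–212) with its top at 88 mm, level and aligned. The tier is flat on the mat at (510, 329) with its rims at about 30 mm.

```bash
python3 -c "
from workcell import env
print(env.job_done())"
```

```text
the job is handed in; nothing more can be done
None
```

I handed the job in at about 27 s of the 72 s: the tier is flat on the mat about 5 mm off centre, and the foraging box is upright, released and aligned on the cork pad about 1 mm off centre, gripped at 8 N; the hand-in returned no verdict.

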